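Hold the tuner slide at its mark

TASK

Swing the deep cover on the front of the grey tuner case wide open, about square to the case or further, and leave it open. Then take the D-shaped pull behind it, draw the spring-loaded slide out until the pointer on top of the case is level with the brass mark beside its slot, and finish while still holding it there, because it springs back if let go. Leave the other things on the table where they are.

Things in the scene. Friction and masses are not known exactly. Their poses are not given: they have to be found in the camera images.
- tuner_case: grey steel case fixed to the table, 220 (x) x 340 (y) x 150 mm high. Origin: centre of its underside. Its front face, at its own x = -110 mm, looks along its own -x, roughly to the robot; its yaw varies. Cover and D-pull are on the front; a slot along x with the pointer and the mark is in the top
- cover (a joint): hinge of the deep grey cover, a box 200 mm wide, 76 deep, 30 to 145 mm above the table, centred 30 mm to +y of the case's middle. Vertical axis at its left (+y) edge. 0 rad = shut; grows as the right edge swings towards the robot, then left (clockwise from above), to 2.0. May start ajar up to 0.25. Friction 0.12 N m; stays where left. Shut, it encloses the D-pull, also from above
- cover_hinge (a point): point on the cover's vertical hinge axis, on the front face at the cover's left edge, at the height of the cover's handle (108 mm)
- cover_handle (a point): middle of the cover's handle, an upright round black bar 11 mm thick, 64 mm long, held by one arm at its foot, its axis 45 mm off the cover's outer face, 170 mm along the cover from the hinge (near the free edge); 108 mm above the table, 37 mm below the cover's top edge. Can be pinched from above. Moves with the cover
- tuner_slide: spring slide out of the front along the case's -x, travel 85 mm, starts fully in. Black D-pull: bar 12 mm thick, 92 long along y, on 10 mm rods 80 apart. Origin: bar's middle, 115 mm above the table, at rest 60 mm before the front face, 30 mm to +y of the case's middle; axes as the case's. Pinch from above, a finger before and one behind, between the rods. Spring 4 N + 1.2 N per 10 mm
- pointer (a point): top middle of the slide's pointer, a thin steel fin (4 mm along x, 12 mm wide) that stands 18 mm out of the slot in the case's top and moves with the slide, mm for mm, towards the front as the slide is pulled
- mark: setting mark: small brass finger 4 mm thick along x (14 mm wide foot at its -y end), 12 mm high, fixed on the case's top just to the -y side of the slot, 30 to 65 mm in front of the resting pointer. Origin: middle of the finger's underside; axes as the case's. Level = same x in the case's frame; 5 mm off is still good
- jar_tall: bystander: aluminium canister with black cap, 40 mm across, 80 mm high, standing; origin: centre of its underside
- jar_short: bystander: aluminium canister with black cap, 38 mm across, 58 mm high, standing; origin: centre of its underside
- panel_meter: bystander: round black panel meter lying face up, 72 mm across, 38 mm high; origin: centre of its underside
- heat_sink: bystander: black finned heat sink, 90 x 55 x 24 mm high, lying in front of the case, low enough for the cover to swing over; origin: centre of its underside
- motor: bystander: dark cylindrical motor lying left of the case, 110 mm long, 76 mm high; origin: centre of its underside
- insulator: bystander: white ceramic insulator, 60 mm across, 42 mm high, standing on the right rear of the case's top; origin: centre of its underside
- trimmer: bystander: screwdriver with a green handle, 160 mm long, lying left in front of the case, low enough for the cover to swing over; origin: under its middle

How it is judged:
By the outcome, as a careful person would: the job done as asked, in the order asked, and still so for the second after the job is handed in, while the arm keeps its last pose, push and grip.
It also fails if it takes over 51 s, if anything falls off the work surface, if the arm or the gripper's body presses on something with over 40 N, if the wrist force passes 120 N, or if a joint passes its speed limit or range.

ROBOT

A 6-joint arm with a two-finger parallel gripper is mounted at the origin on the work surface. World frame = base frame: x ahead of the robot, y to its left, z up, the work surface at z = 0. Lengths are in m, angles in rad, forces in N, time in s.
With the tool pointing down it reaches from about 0.325 to 0.925 m from the base axis. Payload 3.1 kg.
Tool frame: the origin (TCP) lies at the very end of the fingers, on their centre line; the grasp point (between the pads) lies 19 mm behind it (ctrl.pinch_z is the distance from the TCP to the grasp point, in m); z points along the fingers, y is the direction in which the jaws open and shut (so a half turn about z gives the same grasp; the last joint's range is limited). The gripper opens to 85 mm and grips with 20 to 120 N. Pads are 22 mm wide; open, the fingers measure 114 mm over their backs; the gripper's body (76 mm by 85 mm) begins 54 mm behind the grasp point. The pads swing forward as they close: fully open they stand 13 mm farther back than shut.
Start: joints at [-1.389, 0.217, 1.613, -0, 1.311, -0.112], TCP at [0.181, -0.598, 0.231] pointing down, gripper open.
Joint ranges: [-2.75, 2.75], [-0.78, 2.1], [0.31, 2.55], [-1.13, 4.27], [0.13, 2.63], [-2.58, 2.58]. Speed limits (rad/s): [2.79, 2.79, 3.14, 3.14, 3.14, 3.14].

INTERFACE

Orientations are given as a unit quaternion [x, y, z, w].
In Python, from bench import ctrl gives the robot as it stands.
- The arm moves only by the tool apply_moves, never from a script. Its argument "deltas" is a list of rows, each a list of 3 entries, a list of its own where there are three numbers: the shift along the world's x, y, z in cm, then the turn, a rotation vector about the world's x, y, z in rad, then the gripper's target within -1 to 1 (shut at 1, half-way at 0, fully open at -1). A call has 1 to 20 rows; each row is the pose to reach, as a shift and turn from the pose commanded when the call began; what a row does not reach only later rows make up. A row lasts 1/12 s, in which the tool goes at most 41.7 mm and 7.16 degrees, less where a joint would pass 70% of its speed; a pose out of reach is approached as far as the arm can. A call with a gripper value outside its range is refused whole. The fingers move at their own pace and stop on an object; "squeeze" is the grip in N (left out, the last holds). Time passes only in rows, so rows that repeat a pose let the fingers close. It gives the time, the measured TCP pose, the force and the opening at its end, in the units of the state.
- ctrl.get_state(): the state, without advancing time (a new reading comes with each control period).
- ctrl.get_image(name): name is "scene" or "side" or "wrist"; returns a dict with "image" (400x640x3 uint8, red, green, blue), "intrinsics" (3x3 intrinsics, pixels), "D" ([k1, k2, p1, p2, k3] as OpenCV has them; the pictures are not rectified), "R" (3x3) and "t" (3): a world point X has camera coordinates R X + t; the wrist camera has in their place "T_tool_cam" (4x4, takes a point from camera to tool coordinates, whose origin is the TCP and whose axes are the flange's). Camera axes: x right, y down, z forward; pixel columns grow to the right and rows downward; lengths in m; the calibration is good to about 2 mm. A picture is of the moment at which its call begins: read the wrist's pose just before it. There is no depth.
- ctrl.job_done(): hands the job in, once; it reports no verdict.
Trained networks look in a picture, given as the dict that the camera call returned (one of the last four; its "shot" number tells which), for a name from the list of things; names that differ only in an ending like _2 or _b are one class to them, and where a whole thing is asked for, a point or a joint stands for the part that bears it (a point fixed in the world has none). Each returns a list of dicts, best first, with "confidence" (0 to 1); they miss things now and then, are a little off and sometimes report something else, mostly with a low value. They report only what shows in the picture. A call takes as long as a camera call.
- ctrl.search_frame(picture, query): "location" ([column, row] in pixels, amid what is visible of it).
- ctrl.mark_of(picture, query): "location" ([column, row] in pixels: a listed point, or the origin of a listed thing).
The state is a dict: "time_s": time; "joint_positions": joint angles; "joint_vel": joint speeds; "joint_efforts": joint torques, N m; "tcp_pos": TCP position; "eef_rot": TCP orientation; "contact_force": force on the tool from outside, world axes, zero at the start; "torque": the same for the moment, N m; "opening": finger opening in m.
Only numpy, scipy, OpenCV 4.12 (cv2) and the standard library are available. Lean on these libraries where they do the work, as an engineer would, in place of code of your own. Each camera call takes 0.05 s, during which the arm holds its last target. There are 200 camera calls.

## Working session

There is one attempt and no reset: what is moved stays moved. The work goes in short steps, Python scripts to look and compute and a tool call to move; the robot and the scene stay as the last step left them, time stands still between calls to the robot, and variables do not carry over. Pictures are saved under pics/ and viewed, about 8 in all and at most 12, crops included, and the job is handed in when it is done.

Besides the shell and the picture viewer there is one more tool, called after "Emit:" in YAML: its name, and indented under it one key for each argument. apply_moves: Moves the arm, as the interface text tells. Its arguments: {"type":"object","properties":{"deltas":{"type":"array"},"squeeze":{"type":"number"}},"required":["deltas"]}

```bash
mkdir -p pics; cat > h.py <<'E'
import numpy as np, cv2
from bench import ctrl
def shot(n,fn=None):
    p=ctrl.get_image(n)
    if fn: cv2.imwrite('pics/'+fn,p['image'][:,:,::-1])
    return p
def ray(p,uv,st=None):
    u=cv2.undistortPoints(np.array([[uv]],float),p['intrinsics'],np.array(p['D'],float))[0,0]
    d=np.array([u[0],u[1],1.])
    if 'R' in p:
        R=np.array(p['R']);t=np.array(p['t']);return -R.T@t,R.T@d
    from scipy.spatial.transform import Rotation as Ro
    T=np.array(p['T_tool_cam']);Rt=Ro.from_quat(st['eef_rot']).as_matrix()
    return Rt@T[:3,3]+np.array(st['tcp_pos']),Rt@T[:3,:3]@d
def atz(p,uv,z,st=None):
    o,d=ray(p,uv,st);return o+d*(z-o[2])/d[2]
def tri(rs):
    A=0;b=0
    for o,d in rs:
        d=d/np.linalg.norm(d);P=np.eye(3)-np.outer(d,d);A=A+P;b=b+P@o
    x=np.linalg.solve(A,b)
    return x,[np.linalg.norm(np.cross(d/np.linalg.norm(d),x-o)) for o,d in rs]
E
python3 - <<'E'
from h import *
np.set_printoptions(precision=4,suppress=True)
a=shot('scene','s0.png');b=shot('side','d0.png')
Z=dict(tuner_case=0,cover_hinge=.108,cover_handle=.108,tuner_slide=.115,pointer=.168,mark=.15,jar_tall=0,jar_short=0,panel_meter=0,heat_sink=0,motor=0,insulator=.15,trimmer=0)
for q,z in Z.items():
    rs=[]
    for n,p in(('sc',a),('sd',b)):
        m=ctrl.mark_of(p,q)
        if m:
            print(q,n,np.round(m[0]['location']),round(m[0]['confidence'],2),atz(p,m[0]['location'],z)); rs.append(ray(p,m[0]['location']))
    if len(rs)==2: print('   tri',*tri(rs))
print(ctrl.get_state()['eef_rot'],ctrl.pinch_z)
im=np.hstack([a['image'],b['image']])
E
```

```text
cover_hinge sc [312. 262.] 0.84 [0.6691 0.1073 0.108 ]
cover_hinge sd [314. 156.] 0.66 [0.6647 0.1181 0.108 ]
   tri [0.6665 0.1117 0.1132] [np.float64(0.0034909071568861322), np.float64(0.0034909071568861266)]
cover_handle sc [349. 195.] 0.72 [ 0.5399 -0.0644  0.108 ]
cover_handle sd [277. 227.] 0.86 [ 0.5379 -0.0611  0.108 ]
   tri [ 0.539  -0.0628  0.1096] [np.float64(0.001359394829268321), np.float64(0.0013593948292682653)]
pointer sd [386. 157.] 0.45 [0.7871 0.0085 0.168 ]
mark sd [368. 173.] 0.57 [ 0.7415 -0.0086  0.15  ]
jar_tall sc [296. 186.] 0.79 [ 0.645  -0.2251  0.    ]
jar_tall sd [355. 316.] 0.97 [ 0.646 -0.231  0.   ]
   tri [ 0.6457 -0.229  -0.0037] [np.float64(0.00125599659269333), np.float64(0.0012559965926934097)]
jar_short sc [330. 174.] 0.67 [ 0.5392 -0.2493 -0.    ]
jar_short sd [304. 338.] 0.93 [ 0.5387 -0.2488  0.    ]
   tri [ 0.539  -0.249   0.0003] [np.float64(0.00031211820788801123), np.float64(0.00031211820788787457)]
panel_meter sc [340. 193.] 0.54 [ 0.5313 -0.1724 -0.    ]
panel_meter sd [289. 302.] 0.77 [ 0.5308 -0.1678  0.    ]
   tri [ 0.5313 -0.1697  0.0029] [np.float64(0.0007954318836202848), np.float64(0.0007954318836203337)]
heat_sink sc [357. 239.] 0.68 [ 0.5283 -0.0071  0.    ]
heat_sink sd [271. 236.] 0.77 [0.5314 0.0039 0.    ]
   tri [ 0.5305 -0.0019  0.0075] [np.float64(0.00015232249909771968), np.float64(0.0001523224990977515)]
motor sc [278. 350.] 0.62 [0.7721 0.2363 0.    ]
insulator sc [231. 206.] 0.71 [ 0.8216 -0.0548  0.15  ]
insulator sd [291. 303.] 0.16 [ 0.5187 -0.2537  0.15  ]
   tri [ 0.6823 -0.17    0.0052] [np.float64(0.14805538286664846), np.float64(0.14805538286664813)]
trimmer sc [431. 314.] 0.96 [0.4249 0.2309 0.    ]
trimmer sd [210. 180.] 0.59 [0.4232 0.2207 0.    ]
   tri [ 0.4227  0.228  -0.0067] [np.float64(0.00028981258219758834), np.float64(0.0002898125821976158)]
[ 0.9892  0.1464 -0.     -0.    ] 0.0187
```

View pics/s0.png

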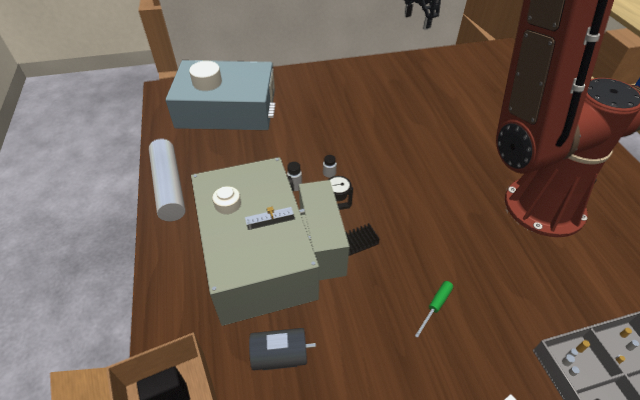

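View pics/d0.png

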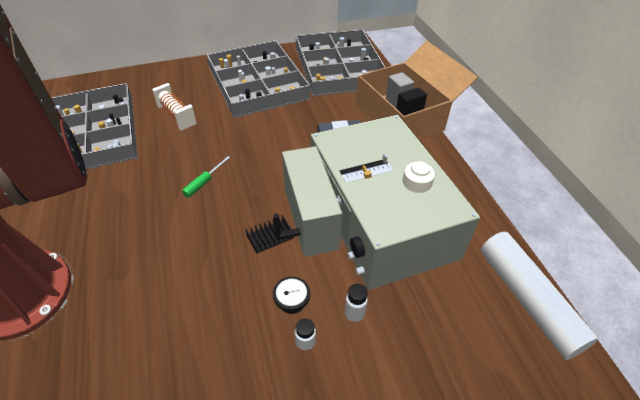

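The scene view shows the case with the cover slightly ajar. The case's top corners are at about (192,173), (280,159) and (317,262), with the slot near (270,217). In the side view the corners are at (311,135), (397,117), (478,215) and (375,248), and the handle is near (277,227).

```bash
python3 - <<'E'
from h import *
np.set_printoptions(precision=4,suppress=True)
a=shot('scene');b=shot('side')
for n,p,c,u in(('sc',a,(180,150,340,330),0),('sd',b,(270,105,490,290),0)):
    x0,y0,x1,y1=c
    cv2.imwrite(f'pics/c_{n}.png',cv2.resize(p['image'][y0:y1,x0:x1,::-1],None,fx=3.3,fy=3.2,interpolation=cv2.INTER_CUBIC))
for uv in [(192,173),(280,159),(317,262)]: print('sc',atz(a,uv,.15))
for uv in [(311,135),(397,117),(478,215),(375,248)]: print('sd',atz(b,uv,.15))
E
```

```text
sc [ 0.9018 -0.1809  0.15  ]
sc [ 0.6874 -0.183   0.15  ]
sc [0.6654 0.1356 0.15  ]
sd [0.6634 0.1402 0.15  ]
sd [0.8745 0.1495 0.15  ]
sd [ 0.9012 -0.1719  0.15  ]
sd [ 0.6862 -0.1893  0.15  ]
```

View pics/c_sd.png

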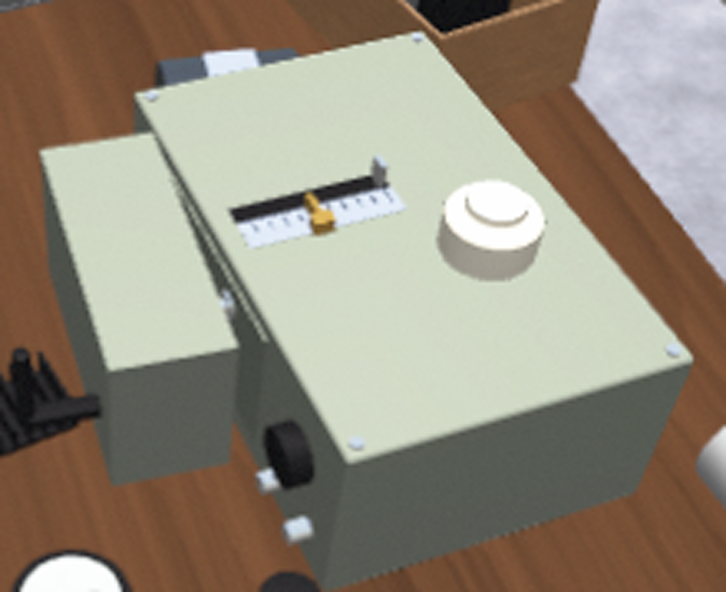

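View pics/c_sc.png

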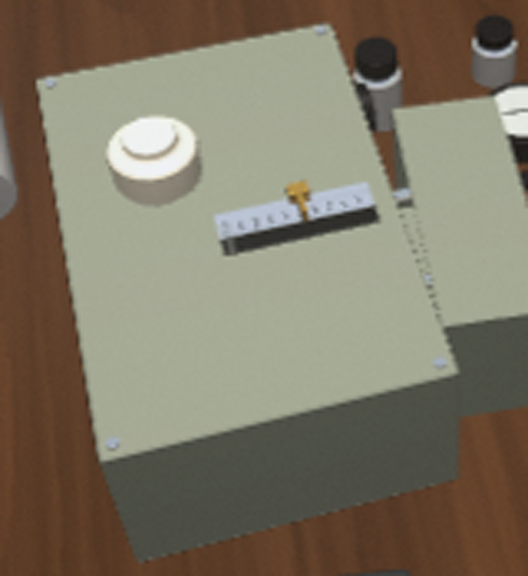

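The case yaw is about +4°, the cover is about 5° ajar, and the handle is near (0.54, -0.063). The pointer and mark are clear in the side crop, at about (385,155) and (365,168) in full-frame pixels. Next I move above the handle, turned so that the whole swing stays within joint 6's range.

Emit:
apply_moves:
  deltas:
    - [[35.8,53.5,1.5],[0,0,2.83],-0.1]
    - [[35.8,53.5,1.5],[0,0,2.83],-0.1]
    - [[35.8,53.5,1.5],[0,0,2.83],-0.1]
    - [[35.8,53.5,1.5],[0,0,2.83],-0.1]
    - [[35.8,53.5,1.5],[0,0,2.83],-0.1]
    - [[35.8,53.5,1.5],[0,0,2.83],-0.1]
    - [[35.8,53.5,1.5],[0,0,2.83],-0.1]
    - [[35.8,53.5,1.5],[0,0,2.83],-0.1]
    - [[35.8,53.5,1.5],[0,0,2.83],-0.1]
    - [[35.8,53.5,1.5],[0,0,2.83],-0.1]
    - [[35.8,53.5,1.5],[0,0,2.83],-0.1]
    - [[35.8,53.5,1.5],[0,0,2.83],-0.1]
    - [[35.8,53.5,1.5],[0,0,2.83],-0.1]
    - [[35.8,53.5,1.5],[0,0,2.83],-0.1]
    - [[35.8,53.5,1.5],[0,0,2.83],-0.1]
    - [[35.8,53.5,1.5],[0,0,2.83],-0.1]
    - [[35.8,53.5,1.5],[0,0,2.83],-0.1]
    - [[35.8,53.5,1.5],[0,0,2.83],-0.1]
    - [[35.8,53.5,1.5],[0,0,2.83],-0.1]
    - [[35.8,53.5,1.5],[0,0,2.83],-0.1]
  squeeze: 40

```text
time_s: 3.17
tcp_pos: [0.5392, -0.0628, 0.2463]
eef_rot: [0.17, 0.986, -0.0, 0.0]
contact_force: [0.3, -0.2, -0.8]
opening: 0.0469
```

Emit:
apply_moves:
  deltas:
    - [[0,0,0],[0,0,0.3],-0.1]
    - [[0,0,0],[0,0,0.3],-0.1]
    - [[0,0,0],[0,0,0.3],-0.1]
    - [[0,0,0],[0,0,0.3],-0.1]
    - [[0,0,0],[0,0,0.3],-0.1]

```text
time_s: 3.58
tcp_pos: [0.539, -0.0632, 0.2464]
eef_rot: [0.025, 1.0, -0.0, 0.0]
contact_force: [-0.2, -0.0, 0.5]
opening: 0.0469
```

```bash
python3 - <<'E'
from h import *
np.set_printoptions(precision=4,suppress=True)
st=ctrl.get_state(); w=shot('wrist','w0.png'); a=shot('scene'); b=shot('side')
print(st['tcp_pos'],st['eef_rot'],st['joint_positions'])
for q,z in dict(cover_handle=.108,cover_hinge=.108,pointer=.168,mark=.15).items():
    for n,p in(('w',w),('sc',a),('sd',b)):
        m=ctrl.mark_of(p,q)
        if m: print(q,n,np.round(m[0]['location']),round(m[0]['confidence'],2),atz(p,m[0]['location'],z,st))
E
```

```text
[ 0.539  -0.0632  0.2464] [ 0.0247  0.9997 -0.      0.0001] [-0.2461  0.0289  1.7926  0.      1.32   -1.7676]
cover_handle w [325. 186.] 0.85 [ 0.5376 -0.0584  0.108 ]
cover_handle sc [353. 197.] 0.67 [ 0.5327 -0.0557  0.108 ]
cover_handle sd [281. 228.] 0.88 [ 0.5445 -0.0661  0.108 ]
cover_hinge sc [319. 264.] 0.92 [0.657  0.1141 0.108 ]
cover_hinge sd [318. 159.] 0.76 [0.6686 0.1051 0.108 ]
pointer sd [383. 157.] 0.36 [0.7803 0.0108 0.168 ]
mark sc [268. 216.] 0.45 [ 0.7447 -0.0084  0.15  ]
mark sd [365. 173.] 0.43 [ 0.7351 -0.0077  0.15  ]
```

View pics/w0.png

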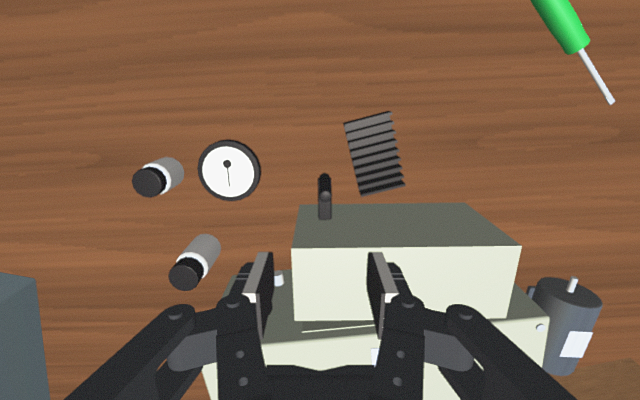

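The wrist view shows the bar with its middle at about (325,187), and the cover face is parallel to the jaws. I descend and pinch.

Emit:
apply_moves:
  deltas:
    - [[-0.1,0.3,-4],[0,0,0],-0.1]
    - [[-0.1,0.3,-8],[0,0,0],-0.1]
    - [[-0.1,0.3,-11.5],[0,0,0],-0.1]
    - [[-0.1,0.3,-14],[0,0,0],-0.1]
    - [[-0.1,0.3,-15.2],[0,0,0],-0.1]
    - [[-0.1,0.3,-15.2],[0,0,0],-0.1]
    - [[-0.1,0.3,-15.2],[0,0,0],1]
    - [[-0.1,0.3,-15.2],[0,0,0],1]
    - [[-0.1,0.3,-15.2],[0,0,0],1]
    - [[-0.1,0.3,-15.2],[0,0,0],1]
    - [[-0.1,0.3,-15.2],[0,0,0],1]
    - [[-0.1,0.3,-15.2],[0,0,0],1]
  squeeze: 30

```text
time_s: 5.33
tcp_pos: [0.5412, -0.0598, 0.0971]
eef_rot: [0.024, 1.0, 0.0, 0.004]
contact_force: [3.6, 3.7, 1.2]
opening: 0.0099
```

```bash
python3 - <<'E'
from h import *
# arc about hinge, cm shifts from start TCP
h=np.array([.664,.105]);s=np.array(ctrl.get_state()['tcp_pos'])[:2];v=s-h
print(ctrl.get_state()['opening'],np.hypot(*v),np.degrees(np.arctan2(v[1],v[0])))
for d in range(5,116,5):
    t=-np.radians(d);R=np.array([[np.cos(t),-np.sin(t)],[np.sin(t),np.cos(t)]])
    print(d,round(t,3),np.round((R@v-v)*100,1))
E
```

```text
0.009928811830534989 0.20549599000305685 -126.69965267370807
5 -0.087 [-1.4  1.1]
10 -0.175 [-2.7  2.4]
15 -0.262 [-3.8  3.7]
20 -0.349 [-4.9  5.2]
25 -0.436 [-5.8  6.7]
30 -0.524 [-6.6  8.3]
35 -0.611 [-7.2 10. ]
40 -0.698 [-7.7 11.7]
45 -0.785 [-8.1 13.5]
50 -0.873 [-8.2 15.3]
55 -0.96 [-8.3 17.1]
60 -1.047 [-8.1 18.9]
65 -1.134 [-7.8 20.6]
70 -1.222 [-7.4 22.4]
75 -1.309 [-6.8 24.1]
80 -1.396 [-6.1 25.7]
85 -1.484 [-5.2 27.3]
90 -1.571 [-4.2 28.8]
95 -1.658 [-3.1 30.1]
100 -1.745 [-1.8 31.4]
105 -1.833 [-0.5 32.6]
110 -1.92 [ 1.  33.7]
115 -2.007 [ 2.5 34.6]
```

Emit:
apply_moves:
  deltas:
    - [[-1.4,1.1,0],[0,0,-0.087],1]
    - [[-2.7,2.4,0],[0,0,-0.175],1]
    - [[-3.8,3.7,0],[0,0,-0.262],1]
    - [[-4.9,5.2,0],[0,0,-0.349],1]
    - [[-5.8,6.7,0],[0,0,-0.436],1]
    - [[-6.6,8.3,0],[0,0,-0.524],1]
    - [[-7.2,10.0,0],[0,0,-0.611],1]
    - [[-7.7,11.7,0],[0,0,-0.698],1]
    - [[-8.1,13.5,0],[0,0,-0.785],1]
    - [[-8.2,15.3,0],[0,0,-0.873],1]
    - [[-8.3,17.1,0],[0,0,-0.96],1]
    - [[-8.1,18.9,0],[0,0,-1.047],1]
    - [[-7.8,20.6,0],[0,0,-1.134],1]
    - [[-7.4,22.4,0],[0,0,-1.222],1]
    - [[-6.8,24.1,0],[0,0,-1.309],1]
    - [[-6.1,25.7,0],[0,0,-1.396],1]
    - [[-5.2,27.3,0],[0,0,-1.484],1]
    - [[-4.2,28.8,0],[0,0,-1.571],1]
    - [[-3.1,30.1,0],[0,0,-1.658],1]
    - [[-1.8,31.4,0],[0,0,-1.745],1]

```text
time_s: 7.0
tcp_pos: [0.5207, 0.2555, 0.0971]
eef_rot: [0.782, 0.623, 0.001, -0.0]
contact_force: [-3.3, 1.3, 5.0]
opening: 0.0098
```

Emit:
apply_moves:
  deltas:
    - [[0.6,0.6,0],[0,0,-0.05],1]
    - [[1.2,1.1,0],[0,0,-0.087],1]
    - [[1.2,1.1,0],[0,0,-0.087],1]
    - [[1.2,1.1,0],[0,0,-0.087],1]

```text
time_s: 7.33
tcp_pos: [0.5332, 0.2666, 0.097]
eef_rot: [0.807, 0.59, 0.002, -0.0]
contact_force: [-2.4, 4.3, 6.4]
opening: 0.01
```

```bash
python3 - <<'E'
from h import *
st=ctrl.get_state(); b=shot('side','d1.png'); print(st['tcp_pos'],st['eef_rot'],st['contact_force'],st['joint_positions'])
E
```

```text
[0.53321441 0.26655802 0.0970469 ] [ 8.07081597e-01  5.90436591e-01  1.94303887e-03 -3.91913620e-04] [-2.40020079  4.29998499  6.43722309] [0.34492624 0.30126185 1.78182013 0.00212746 1.0550058  0.65147426]
```

View pics/d1.png

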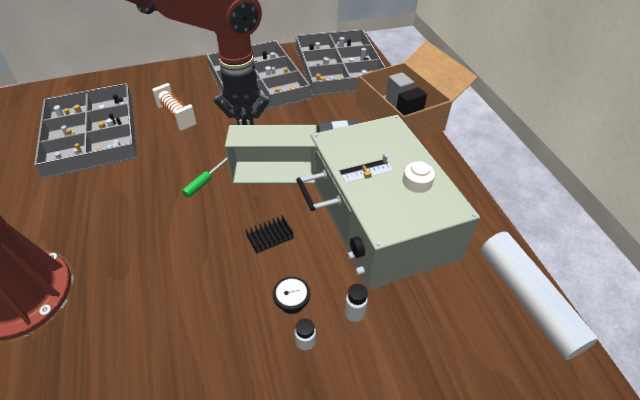

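The cover is open to about 110°, and the D-pull shows at about (306,193) with nothing else disturbed. I release the handle, lift, and go over the pull.

Emit:
apply_moves:
  deltas:
    - [[0,0,0],[0,0,0],0.1]
    - [[0,0,0],[0,0,0],0.1]
    - [[0,0,0],[0,0,0],0.1]
    - [[0,0,0],[0,0,0],0.1]
    - [[0,0,3],[0,0,0],0.1]
    - [[0,0,7],[0,0,0],0.1]
    - [[0,0,11],[0,0,0],0.1]
    - [[0,0,13.5],[0,0,0],0.1]
    - [[1,-3.5,13.5],[0,0,0.05],0]
    - [[2,-7.5,13.5],[0,0,0.1],0]
    - [[3,-11,13.5],[0,0,0.16],0]
    - [[4,-15,13.5],[0,0,0.22],0]
    - [[5.5,-19,13.5],[0,0,0.28],0]
    - [[6.5,-23,13.5],[0,0,0.34],0]
    - [[7.5,-26.5,13.5],[0,0,0.38],0]
    - [[7.5,-26.8,13.5],[0,0,0.38],0]
    - [[7.5,-26.8,13.5],[0,0,0.38],-0.1]
    - [[7.5,-26.8,13.5],[0,0,0.38],-0.1]

```text
time_s: 8.88
tcp_pos: [0.6065, -0.0034, 0.2288]
eef_rot: [0.682, 0.731, -0.0, -0.001]
contact_force: [0.4, 0.8, -0.6]
opening: 0.047
```

```bash
python3 - <<'E'
from h import *
np.set_printoptions(precision=4,suppress=True)
st=ctrl.get_state(); w=shot('wrist','w1.png'); a=shot('scene'); b=shot('side')
print(st['tcp_pos'],st['eef_rot'],st['opening'])
for q,z in dict(tuner_slide=.115,cover_handle=.108,cover_hinge=.108,pointer=.168,mark=.15).items():
    for n,p in(('w',w),('sc',a),('sd',b)):
        m=ctrl.mark_of(p,q)
        if m: print(q,n,np.round(m[0]['location'],1),round(m[0]['confidence'],2),atz(p,m[0]['location'],z,st))
E
```

```text
[ 0.6065 -0.0034  0.2288] [ 0.6821  0.7312 -0.0002 -0.0007] 0.04701753858540461
tuner_slide w [325.3 190.1] 0.55 [0.6104 0.0023 0.115 ]
tuner_slide sd [303.1 194. ] 0.76 [0.6075 0.003  0.115 ]
cover_handle sc [398.1 318.5] 0.8 [0.5338 0.2722 0.108 ]
cover_handle sd [245.3 127.9] 0.71 [0.5324 0.2602 0.108 ]
cover_hinge w [405.9  60.2] 0.93 [0.6648 0.1086 0.108 ]
cover_hinge sc [315.4 266.7] 0.83 [0.6652 0.1192 0.108 ]
cover_hinge sd [315.3 158.9] 0.72 [0.6637 0.1065 0.108 ]
pointer w [577.4 212.8] 0.88 [0.7856 0.014  0.168 ]
pointer sd [385.9 153.3] 0.95 [0.7902 0.0192 0.168 ]
mark w [486.1 228.8] 0.85 [ 0.7348 -0.0095  0.15  ]
mark sc [270.5 216.9] 0.49 [ 0.7392 -0.0033  0.15  ]
mark sd [365.3 174.9] 0.6 [ 0.7345 -0.0123  0.15  ]
```

View pics/w1.png

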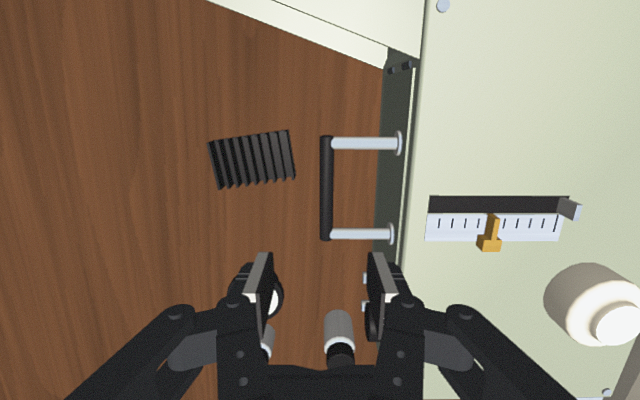

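The bar is at (326,190), the pointer at about (573,209) and the mark finger at about (493,228). I descend on the bar and grip it.

Emit:
apply_moves:
  deltas:
    - [[0.35,0.4,-4],[0,0,0],-0.1]
    - [[0.35,0.4,-8],[0,0,0],-0.1]
    - [[0.35,0.4,-11],[0,0,0],-0.1]
    - [[0.35,0.4,-13.4],[0,0,0],-0.1]
    - [[0.35,0.4,-13.4],[0,0,0],-0.1]
    - [[0.35,0.4,-13.4],[0,0,0],-0.1]
    - [[0.35,0.4,-13.4],[0,0,0],1]
    - [[0.35,0.4,-13.4],[0,0,0],1]
    - [[0.35,0.4,-13.4],[0,0,0],1]
    - [[0.35,0.4,-13.4],[0,0,0],1]
    - [[0.35,0.4,-13.4],[0,0,0],1]
    - [[0.35,0.4,-13.4],[0,0,0],1]
  squeeze: 70

```text
time_s: 10.78
tcp_pos: [0.6114, 0.0004, 0.0984]
eef_rot: [0.682, 0.732, 0.0, 0.001]
contact_force: [-2.8, 0.1, 5.9]
opening: 0.01
```

Emit:
apply_moves:
  deltas:
    - [[-0.8,-0.05,0],[0,0,0],1]
    - [[-1.6,-0.1,0],[0,0,0],1]
    - [[-2.4,-0.15,0],[0,0,0],1]
    - [[-3.2,-0.2,0],[0,0,0],1]
    - [[-4.0,-0.3,0],[0,0,0],1]
    - [[-4.8,-0.35,0],[0,0,0],1]
    - [[-4.8,-0.35,0],[0,0,0],1]
    - [[-4.8,-0.35,0],[0,0,0],1]
    - [[-4.8,-0.35,0],[0,0,0],1]

```text
time_s: 11.53
tcp_pos: [0.5677, -0.0026, 0.0985]
eef_rot: [0.682, 0.731, 0.005, 0.005]
contact_force: [9.3, 2.2, -3.1]
opening: 0.0093
```

```bash
cat > m.py <<'E'
from h import *
import sys
np.set_printoptions(precision=4,suppress=True)
st=ctrl.get_state(); P=dict(w=shot('wrist'),sc=shot('scene'),sd=shot('side'))
print(st['tcp_pos'],st['opening'],st['contact_force'])
ax=np.array([np.cos(.07),np.sin(.07),0])
for n,p in P.items():
    r={}
    for q,z in dict(pointer=.168,mark=.15).items():
        m=ctrl.mark_of(p,q)
        if m: r[q]=atz(p,m[0]['location'],z,st); print(q,n,np.round(m[0]['location'],1),round(m[0]['confidence'],2),r[q])
    if len(r)==2: print('   pointer-mark along x mm',1000*(r['pointer']-r['mark'])@ax)
k=lambda p,x0,y0,x1,y1:cv2.resize(p['image'][y0:y1,x0:x1,::-1],(400,400),interpolation=cv2.INTER_CUBIC)
cv2.imwrite('pics/'+sys.argv[1],np.hstack([k(P['sd'],330,130,410,210),k(P['sc'],230,180,310,260)]))
cv2.imwrite('pics/w_'+sys.argv[1],P['w']['image'][:,:,::-1])
E
python3 m.py p1.png
```

```text
[ 0.5677 -0.0026  0.0985] 0.00929460317790888 [ 9.3225  2.2358 -3.0977]
pointer sc [268.6 220.2] 0.76 [0.7454 0.0199 0.168 ]
mark sc [269.3 216.1] 0.44 [ 0.7414 -0.0062  0.15  ]
   pointer-mark along x mm 5.819732997501467
pointer sd [365. 159.] 0.91 [0.7422 0.0145 0.168 ]
mark sd [364.3 172.7] 0.64 [ 0.7348 -0.0057  0.15  ]
   pointer-mark along x mm 8.85934192071142
```

View pics/p1.png

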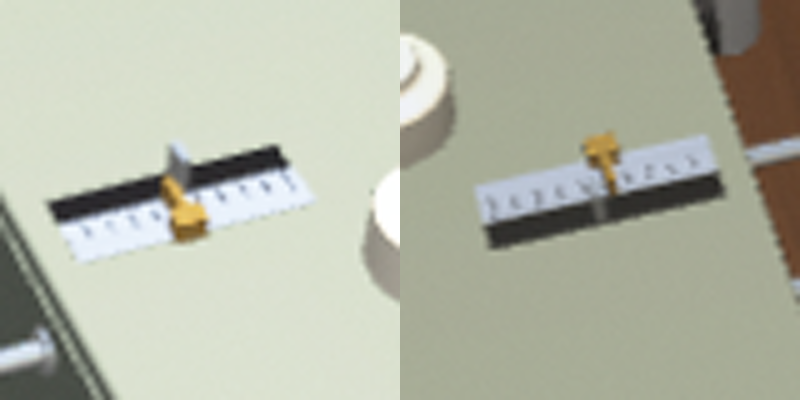

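```bash
python3 - <<'E'
from h import *
ax=np.array([np.cos(.07),np.sin(.07),0])
for n,f,g,f2 in(('side',(363,166.4),(365.6,159.4),(366.5,171.5)),('scene',(272.8,217.6),(269.8,219.4),(271,212))):
    p=shot(n)
    F=atz(p,f,.162);G=atz(p,g,.168);print(n,F,G,1000*(G-F)@ax)
    # slot ends direction of pixels per mm along case x
    from numpy.linalg import norm
    prj=lambda X:cv2.projectPoints(np.array([X]),cv2.Rodrigues(np.array(p['R']))[0],np.array(p['t']),p['intrinsics'],np.array(p['D'],float))[0][0,0]
    C=np.array([.74,.005,.162]);print(' px/10mm x',prj(C+ax*.01)-prj(C),' y',prj(C+[-.0007,.01,0])-prj(C),' z',prj(C+[0,0,.01])-prj(C))
E
```

```text
side [0.73330539 0.00079209 0.162     ] [0.74298378 0.01304951 0.168     ] 10.512002176585025
 px/10mm x [ 4.45782186 -1.13142169]  y [-2.04173585 -3.13060174]  z [ 0.43621851 -3.65219814]
scene [0.7352117  0.00976784 0.162     ] [0.74259046 0.01827149 0.168     ] 7.955459260266839
 px/10mm x [-4.50758683  1.03068635]  y [1.03329197 3.41843484]  z [-0.37874214 -2.95187348]
```

View pics/w_p1.png

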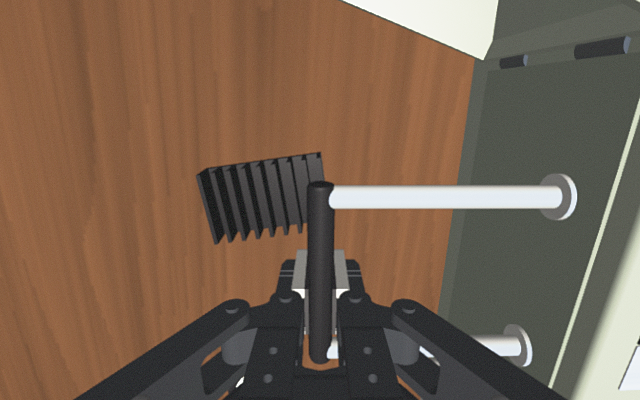

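The wrist view shows the bar held firmly. The side and scene crops put the pointer about 8 mm behind the mark, so I draw it further.

Emit:
apply_moves:
  deltas:
    - [[-0.4,-0.03,0],[0,0,0],1]
    - [[-0.85,-0.06,0],[0,0,0],1]
    - [[-0.85,-0.06,0],[0,0,0],1]
    - [[-0.85,-0.06,0],[0,0,0],1]
    - [[-0.85,-0.06,0],[0,0,0],1]
    - [[-0.85,-0.06,0],[0,0,0],1]
    - [[-0.85,-0.06,0],[0,0,0],1]

```text
time_s: 12.67
tcp_pos: [0.5598, -0.0031, 0.0985]
eef_rot: [0.682, 0.731, 0.005, 0.005]
contact_force: [9.4, 2.7, -2.2]
opening: 0.0095
```

```bash
python3 m.py p2.png; python3 m.py p2b.png
```

```text
[ 0.5598 -0.0031  0.0985] 0.00946166898111386 [ 9.3974  2.6695 -2.2211]
pointer sc [273.7 215.5] 0.96 [0.7327 0.0094 0.168 ]
mark sc [271.6 217.2] 0.39 [ 0.737  -0.0019  0.15  ]
   pointer-mark along x mm -3.445701528379627
pointer sd [360.9 161.6] 0.56 [0.7314 0.0094 0.168 ]
mark sd [363.9 170.7] 0.65 [0.7361 0.     0.15  ]
   pointer-mark along x mm -3.948524285175718
[ 0.5598 -0.0031  0.0985] 0.009937146778884283 [10.6283  2.9002 -3.9045]
pointer w [604.9  43.7] 0.61 [0.6133 0.0947 0.168 ]
pointer sc [272.9 215.2] 0.9 [0.7343 0.0081 0.168 ]
mark sc [350.1 211.1] 0.62 [0.563  0.0197 0.15  ]
   pointer-mark along x mm 170.01909942069994
pointer sd [361.3 159.6] 0.92 [0.7343 0.0149 0.168 ]
mark sd [365.5 174. ] 0.64 [ 0.7358 -0.01    0.15  ]
   pointer-mark along x mm 0.28133708567802895
```

View pics/p2.png

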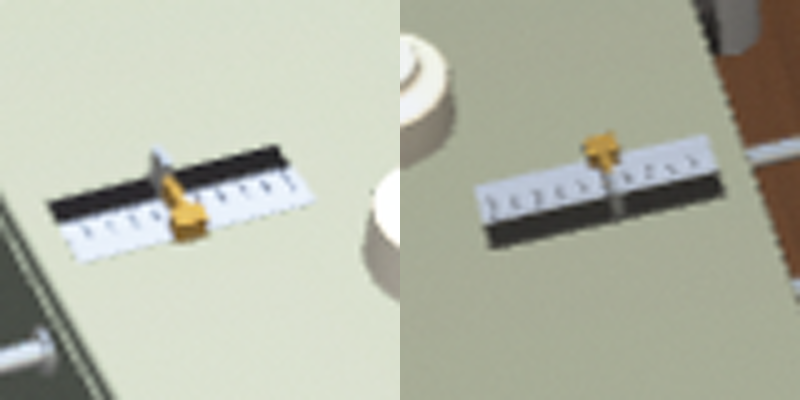

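The pointer fin now lines up with the brass finger in both views. TCP travel is 51.6 mm, against 52.3 mm measured beforehand. One overall check before handing in.

```bash
python3 -c "
from h import *
shot('side','end.png');s=ctrl.get_state();print(s['tcp_pos'],s['time_s'],s['opening'])"
```

```text
[ 0.55984108 -0.00308804  0.09849111] 13.6167 0.009508708913401918
```

View pics/end.png

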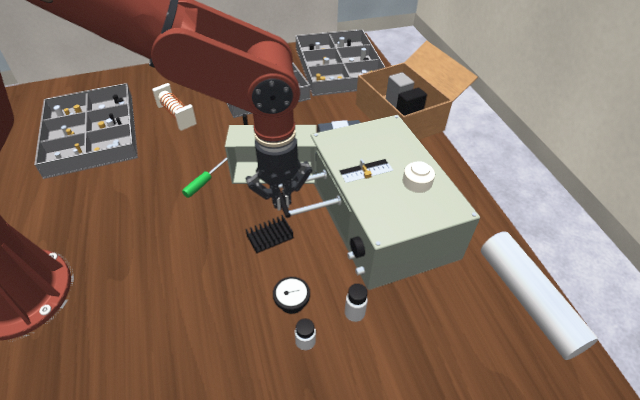

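The cover stands open, the pull is held, and the pointer and mark line up near (363,168). The bystanders have not moved.

```bash
python3 -c "
from bench import ctrl
print(ctrl.job_done())"
```

```text
the job is handed in; nothing more can be done
None
```

I swung the cover open to about 110° and left it there. Then I gripped the D-pull from above, drew the slide out about 52 mm and handed in at about 13.6 s, still holding it.

- **Pointer and mark:** In the side and scene crops, the pointer fin lines up with the brass finger to within about 1–2 mm by eye. The pull of 51.6 mm agrees with the 52.3 mm gap measured earlier from the wrist camera.
- **Disagreement:** The networks' pointer-minus-mark readings were scattered: +0.3, -3.4 and -3.9 mm. Two detections were clearly false: the pointer in the wrist view, and the mark in one scene view, which gave a 170 mm reading. I threw those out.
- **Hold and surroundings:** The arm's position was steady across the last checks, with about 10 N on the tool. The last side picture shows the cover still open, and the bystanders in view have not moved. The motor was mostly hidden there, so I could not check it.

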